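Feel open the combination padlock on the tool chest and hold it up

ROBOT

A 6-joint arm with a two-finger parallel gripper is mounted at the origin on the work surface. World frame = base frame: x ahead of the robot, y to its left, z up, the work surface at z = 0. Lengths are in m, angles in rad, forces in N, time in s.
With the tool pointing down it reaches from about 0.35 to 0.975 m from the base axis. Payload 4.9 kg.
Tool frame: the origin (TCP) lies between the finger pads; the fingertips stand 25 mm ahead of it and the grasp point (between the pads) lies 6 mm ahead of it (manip.tcp_to_tips is the z of the fingertips in the tool frame, in m); z points along the fingers, y is the line along which they close (so a half turn about z gives the same grasp; the last joint's range is limited). The gripper opens to 85 mm and grips with 20 to 120 N. Pads are 22 mm wide; open, the fingers measure 114 mm over their backs; the gripper's body (76 mm by 85 mm) begins 54 mm behind the grasp point. The pads swing forward as they close: fully open they stand 13 mm farther back than shut.
Start: joints at [1.095, 0.053, 1.613, -0, 1.476, -0.119], TCP at [0.218, 0.586, 0.256] pointing down, gripper open.
Joint ranges: [-3.01, 3.01], [-1.01, 2.22], [0.06, 2.58], [-1.02, 4.17], [0.09, 2.62], [-3.14, 3.14]. Speed limits (rad/s): [2.57, 2.57, 3.14, 3.14, 3.14, 3.14].

INTERFACE

Orientations are given as a unit quaternion [w, x, y, z].
In Python, from plant import manip gives the robot as it stands. The module is installed in compiled form; this text tells all that it offers.
- The arm moves only by the tool arm_command, never from a script. Its argument "moves" is a list of rows, each a list of 3 entries, a list of its own where there are three numbers: the opening, from -1 (shut) to 1 (fully open), then the shift along the tool's x, y, z in units of 0.15 m (1.0 is 0.15 m), then the turn about the tool's z in units of 2 pi rad (1.0 is 2 pi rad). A call has 1 to 20 rows; each row is the pose to reach, as a shift and turn from the pose commanded when the call began, along the tool's axes at that moment, turning the shorter way round; what a row does not reach only later rows make up. A row lasts 1/12 s, in which the tool goes at most 41.7 mm and 7.16 degrees, less where a joint would pass 70% of its speed; a pose out of reach is approached as far as the arm can. A call with a number of a shift or a turn outside -1 to 1 is refused whole. A call with a gripper value outside its range is refused whole. The fingers move at their own pace and stop on an object; the grip force is fixed at half the most. Time passes only in rows, so rows that repeat a pose let the fingers close. It gives the time, the measured TCP pose, the force, the opening and the grip force at its end, in the units of the state.
- manip.state(): the state, without advancing time (a new reading comes with each control period).
- manip.grab_frame(name): name is "side" or "top"; returns a dict with "frame" (384x512x3 uint8, red, green, blue), "fx", "fy", "cx", "cy" (pixels), "k1" (the pictures are not rectified: a ray, as slopes to the right and down, at radius r is drawn at 1 + k1 r^2 times it, then the intrinsics apply), "R" (3x3) and "t" (3): a world point X has camera coordinates R X + t. Camera axes: x right, y down, z forward; pixel columns grow to the right and rows downward; lengths in m; the calibration is good to about 2 mm. A picture is of the moment at which its call begins. There is no depth.
- manip.job_done(): hands the job in; it is judged then, once.
Trained networks look in a picture, given as the dict that the camera call returned (one of the last four; its "shot" number tells which), for a name from the list of things; names that differ only in an ending like _2 or _b are one class to them, and where a whole thing is asked for, a point or a joint stands for the part that bears it (a point fixed in the world has none). Each returns a list of dicts, best first, with "confidence" (0 to 1); they miss things now and then, are a little off and sometimes report something else, mostly with a low value. They report only what shows in the picture. A call takes as long as a camera call.
- manip.search_frame(picture, target): "extent" ([left, top, right, bottom] in pixels, round what is visible of it).
The state is a dict: "time": time; "joint_pos": joint angles; "joint_vel": joint speeds; "joint_efforts": joint torques, N m; "tool_pos": TCP position; "tool_rot": TCP orientation; "contact_force": force on the tool from outside, world axes, zero at the start; "ft_torque": the same for the moment, N m; "gripper_width": opening from 0.0 (shut) to 1.0 (fully open); "grasp_force": force on a finger pad.
Only numpy, scipy, OpenCV 4.12 (cv2) and the standard library are available. Lean on these libraries where they do the work, as an engineer would, in place of code of your own. Each camera call takes 0.05 s, during which the arm holds its last target. There are 200 camera calls.

TASK

Nobody remembers the setting of the combination padlock on the blue tool chest: turn its dial clockwise, feeling past the light false clicks, until the true notch clicks and the shackle springs out a little. Then pull the shackle fully open, lift the opened padlock out of the hasp and hold it up level, dial facing upward, about 10 cm or more clear above the chest lid. Finish while still holding it there, still and with the shackle open, and do not disturb the other things on the bench.

Things in the scene. Friction and masses are not known exactly. Their poses are not given: they have to be found in the camera images.
- chest: Blue steel tool chest, fixed, 240 (x) x 364 (y) x 100 mm tall, on the bench. Origin at the centre of its underside; its lid's top is 100 mm above. Its x axis points away from the robot.
- hasp: Steel seat fixed on the lid; origin on the lid under the padlock, axes as chest. The padlock lies on its 4 mm base plate. Front plate at x -38 to -33 mm: for y<0 a closed eye (hole 14 mm) round the short shackle leg, top 34 mm above the lid; for y>0 a fork open upward, 22 mm high. Fences at sides and rear, 12 mm above the lid, 2 mm play. While locked the padlock cannot be lifted out.
- padlock: Loose brass padlock, about 0.5 kg in all, lying face up in the hasp. Body 60 (x) x 52 (y) x 30 mm thick; origin at the centre of its underside, 104 mm above the bench at the start; z up, out of the dial's face. The steel shackle lies level on its -x side (towards the robot). Its two y sides are bare from 8 mm above its underside: grip there from above, dial between the fingers.
- dial_grip (a point): On the dial's upright axis at gripping height, 52 mm above the padlock's underside, 6 mm in +x of its centre. The dial is a black disc (diameter 40 mm, 8 mm thick) on the padlock's top face, with a bar grip across it: 34 mm long (this point's x axis), 12 mm wide (its y axis), 38 to 62 mm above the padlock's underside.
- dial (a joint): Turn of the dial, rad, grows clockwise seen from above; starts at 0 to 0.65, limit 2.6. The true notch lies unmarked between 0.85 and 2.3, new each time. Turning takes up to 0.2 N m. Up to two light false clicks may come first: a bump in the moment, the shackle moves 1 to 2 mm only. At the true notch the shackle springs out about 6.5 mm; within 0.4 rad beyond that the dial is stopped.
- shackle_grip (a point): Midway between the shackle's legs, 62 mm in -x of the padlock's centre while closed, 16 mm above its underside (20 mm above the lid); moves with the shackle, axes as padlock. The shackle is a U of 9 mm steel bar, 41 mm over its legs (y); its bow ends 22 mm further in -x. Grip it here from above, fingers outside both legs.
- shackle (a joint): How far the shackle is out, along the padlock's -x, m: 0 to 0.002 locked, about 0.0065 sprung out at the true notch, 0.024 fully open (stop). Once sprung out, about 5 N pulls it and it stays where it is left. The short leg (y<0) leaves the padlock body at 0.008 and is clear of the hasp's eye beyond 0.017: then the padlock lifts straight up.
- screwdriver: Screwdriver lying on the bench; leave alone.
- can: Aluminium can, 60 mm across and 110 mm tall, standing on the bench; leave alone.
- wrench: Open-ended wrench lying on the bench; leave alone.
- cup: Grey cup, 72 mm across and 75 mm tall, standing on the bench; leave alone.

How it is judged:
On the way, in this order (a step that is already met when the one before it is completed fails the run):
1. the true notch is found: the shackle has sprung out about 6 mm, the padlock still in the hasp (value of joint shackle above 0.0045 m and distance between padlock and hasp below 0.015 m), for 0.1 s.
2. the shackle is pulled open by more than 17 mm, the padlock still in the hasp (value of joint shackle above 0.017 m and distance between padlock and hasp below 0.02 m), for 0.1 s.
At the end, for the whole second after the job is handed in: The padlock is held in the fingers, its underside more than 180 mm above the bench (80 mm above the lid), its face up within 0.3 rad of level, still (under 0.03 m/s), touching neither chest nor hasp, the shackle more than 16 mm out (value of joint shackle above 0.016 m and height (world z) of padlock above 0.18 m and angle between padlock's own z axis and vertical below 0.3 rad and contact force between padlock and the fingers above 1 N and contact force between padlock and chest below 0.1 N and contact force between padlock and hasp below 0.1 N and linear speed of padlock below 0.03 m/s); the arm keeps its last pose, push and grip.
It fails at once if a bystander on the bench is pushed more than 30 mm (distance of any of screwdriver, can, wrench, cup from where it was at the start of the episode above 0.03 m).
It also fails if it takes over 72 s, if anything falls off the work surface, if the arm or the gripper's body presses on something with over 40 N, if the wrist force passes 120 N, or if a joint passes its speed limit or range.

## Working session

There is one attempt and no reset: what is moved stays moved. The work goes in short steps, Python scripts to look and compute and a tool call to move; the robot and the scene stay as the last step left them, time stands still between calls to the robot, and variables do not carry over. Pictures are saved under pics/ and viewed, at most 10 in all, crops included, and the job is handed in when it is done.

Besides the shell and the picture viewer there is one more tool, called after ">>>" as name(argument=value, ...) on one line, values as JSON. arm_command: Moves the arm, as the interface text tells. Shifts and turns lie within -1 to 1; 1 stands for 0.15 m of shift or 2 pi rad of turn. Its arguments: {"type":"object","properties":{"moves":{"type":"array"}},"required":["moves"]}

```bash
mkdir -p pics; cat > h.py <<'E'
import numpy as np, cv2
from plant import manip
def ray(p,u,v):
    x,y=(u-p["cx"])/p["fx"],(v-p["cy"])/p["fy"]; a,b=x,y
    for _ in range(20):
        s=1+p["k1"]*(a*a+b*b); a,b=x/s,y/s
    R=np.array(p["R"]);t=np.array(p["t"])
    return -R.T@t, R.T@np.array([a,b,1])
def atz(p,u,v,z):
    c,d=ray(p,u,v); return c+d*(z-c[2])/d[2]
def proj(p,X):
    q=np.array(p["R"])@X+np.array(p["t"]); a,b=q[0]/q[2],q[1]/q[2]; s=1+p["k1"]*(a*a+b*b)
    return np.array([p["fx"]*a*s+p["cx"],p["fy"]*b*s+p["cy"]])
def save(p,n,crop=None,sc=1):
    im=p["frame"][:,:,::-1]
    if crop: l,t,r,b=crop; im=im[t:b,l:r]
    cv2.imwrite("pics/"+n,cv2.resize(im,None,fx=sc,fy=sc,interpolation=cv2.INTER_CUBIC))
E
python3 - <<'E'
from h import *
s=manip.state(); print({k:np.round(v,3) for k,v in s.items()}, manip.tcp_to_tips)
for n in("top","side"):
    p=manip.grab_frame(n); save(p,n+"0.png",sc=1.5)
    print(n,p["fx"],p["k1"],np.round(ray(p,256,192),3))
    for t in("chest","hasp","padlock","dial_grip","shackle_grip","can","cup","wrench","screwdriver"):
        print(t,[(np.round(d["extent"],1),round(d["confidence"],2)) for d in manip.search_frame(p,t)[:2]])
E
```

```text
{'time': np.float64(0.0), 'joint_pos': array([ 1.095,  0.053,  1.614,  0.   ,  1.476, -0.119]), 'joint_vel': array([-0.001, -0.001, -0.   ,  0.001, -0.   , -0.001]), 'joint_efforts': array([-1.0000e-03, -3.9368e+01, -3.7018e+01, -0.0000e+00,  7.0000e-03,
       -0.0000e+00]), 'tool_pos': array([0.218, 0.585, 0.255]), 'tool_rot': array([-0.   ,  0.177,  0.984, -0.001]), 'contact_force': array([-0.751,  0.83 ,  0.444]), 'ft_torque': array([-0.017,  0.034,  0.06 ]), 'grasp_force': np.float64(0.0), 'gripper_width': np.float64(0.997)} 0.025
top 377.9371467398229 -0.1256623101332542 [[ 4.290e-01 -4.000e-03  1.123e+00]
 [ 1.080e-01  1.000e-03 -9.940e-01]]
chest [(array([167.2, 147.7, 305.2, 242. ]), 0.77)]
hasp [(array([220. , 146.3, 247.1, 202.3]), 0.77)]
padlock [(array([218.4, 170.2, 240.5, 214.3]), 0.73), (array([167.8, 147.9, 305.2, 242.8]), 0.57)]
dial_grip [(array([222.2, 171.5, 238.9, 186.2]), 0.6)]
shackle_grip [(array([217.7, 192.5, 237. , 213.2]), 0.66)]
can [(array([388.8, 153.2, 422. , 181.7]), 0.92)]
cup [(array([100.9, 140. , 129.1, 168. ]), 0.56)]
wrench [(array([385.2, 207.8, 403.8, 270.2]), 0.92)]
screwdriver [(array([105.8, 186.6, 124.1, 255.2]), 0.85)]
side 407.0366074495417 -0.1443582047241579 [[ 0.468  1.105  0.959]
 [ 0.055 -0.789 -0.612]]
chest [(array([211.2, 172.1, 294.8, 267.8]), 0.95)]
hasp [(array([218.2, 196.2, 262.7, 213.5]), 0.49)]
padlock [(array([241.3, 189.3, 273. , 210.1]), 0.72)]
dial_grip [(array([237.5, 185. , 255.5, 201.9]), 0.62)]
shackle_grip [(array([239.2, 124.1, 250.8, 153. ]), 0.39)]
can [(array([235.9, 123.6, 252.9, 153.2]), 0.63)]
cup [(array([194.1, 280.4, 216.1, 321.4]), 0.82)]
wrench []
screwdriver [(array([241.7, 304.8, 309.7, 322.9]), 0.57)]
```

View pics/top0.png

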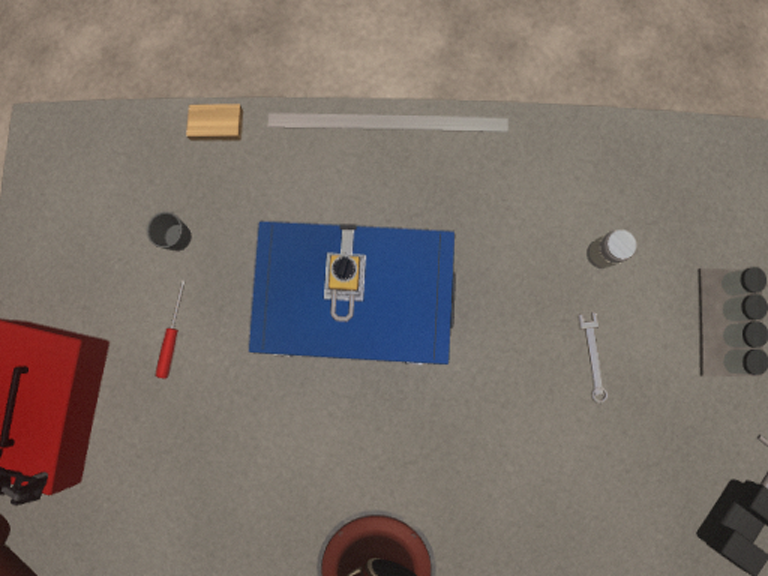

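View pics/side0.png

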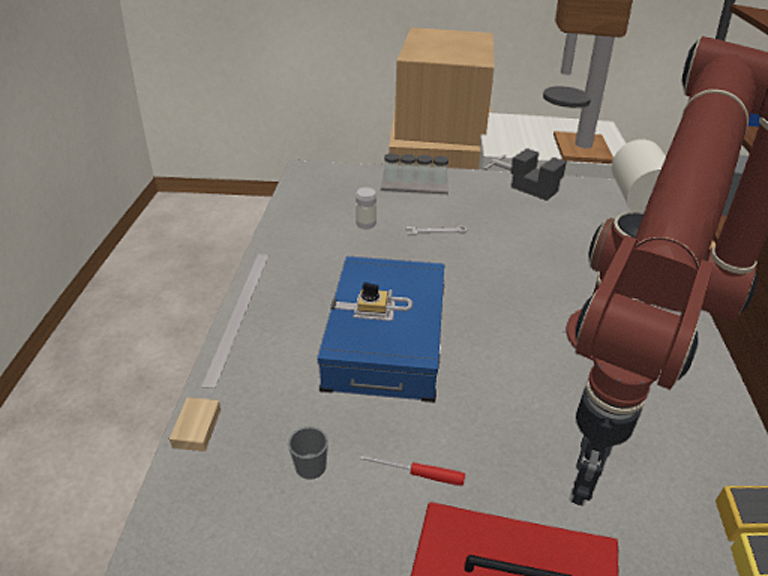

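The top view shows the padlock on the lid, with the dial at about (229,178) and the shackle bow at about (228,213) in raw pixels. The chest is slightly rotated. The side view shows the dial bar at about (247,194). I'll zoom in and measure.

```bash
python3 - <<'E'
from h import *
p=manip.grab_frame("top"); q=manip.grab_frame("side")
a=cv2.resize(p["frame"][140:250,160:312],None,fx=5,fy=5,interpolation=cv2.INTER_CUBIC)
cv2.imwrite("pics/z1.png",cv2.resize(p["frame"][155:220,205:255,::-1],None,fx=9,fy=9,interpolation=cv2.INTER_CUBIC))
cv2.imwrite("pics/z2.png",cv2.resize(q["frame"][175:225,215:285,::-1],None,fx=11,fy=11,interpolation=cv2.INTER_CUBIC))
# chest blue mask
f=p["frame"].astype(int); m=((f[:,:,2]>f[:,:,0]+50)).astype(np.uint8)
m[:140]=0;m[250:]=0;m[:,:160]=0;m[:,312:]=0
cs,_=cv2.findContours(m,0,2); c=max(cs,key=cv2.contourArea)
pts=np.array([atz(p,u,v,0.1)[:2] for u,v in c[:,0]])
r=cv2.minAreaRect((pts*1000).astype(np.float32)); print("chest",r)
y=((f[:,:,0]>f[:,:,2]+60)&(f[:,:,0]>120)).astype(np.uint8); y[:160]=0;y[205:]=0;y[:,:210]=0;y[:,250:]=0
ys,xs=np.nonzero(y); print(xs.min(),xs.max(),ys.min(),ys.max(),len(xs))
for nm,(u,v) in dict(dial=(229.6,178.5),).items(): print(nm,atz(p,u,v,0.104+.055))
for t in("chest","hasp","padlock","dial_grip","shackle_grip"):
    d=manip.search_frame(p,t)[0]["extent"]; u,v=(d[0]+d[2])/2,(d[1]+d[3])/2
    print(t,np.round(d,1),np.round(atz(p,u,v,dict(dial_grip=.15).get(t,.12)),4), np.round(atz(p,u,d[3],.12),4))
E
```

```text
chest ((533.6589965820312, 56.832000732421875), (360.78662109375, 240.8980712890625), 88.20826721191406)
219 239 170 192 167
dial [0.56750798 0.06665269 0.159     ]
chest [168.5 147.8 306.8 240.9] [0.5309 0.0466 0.12  ] [0.4073 0.0429 0.12  ]
hasp [217.6 149.2 245.3 200.6] [0.583  0.0648 0.12  ] [0.5137 0.0626 0.12  ]
padlock [220.  169.4 241.2 215.5] [0.5355 0.0656 0.12  ] [0.4739 0.0637 0.12  ]
dial_grip [220.7 172.6 238.  187.5] [0.5647 0.0678 0.15  ] [0.5488 0.0694 0.12  ]
shackle_grip [220.2 194.9 235.7 213.5] [0.5039 0.0717 0.12  ] [0.4791 0.0709 0.12  ]
```

View pics/z1.png

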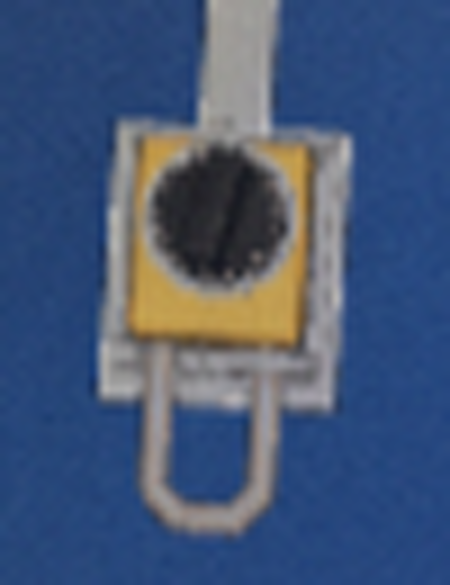

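View pics/z2.png

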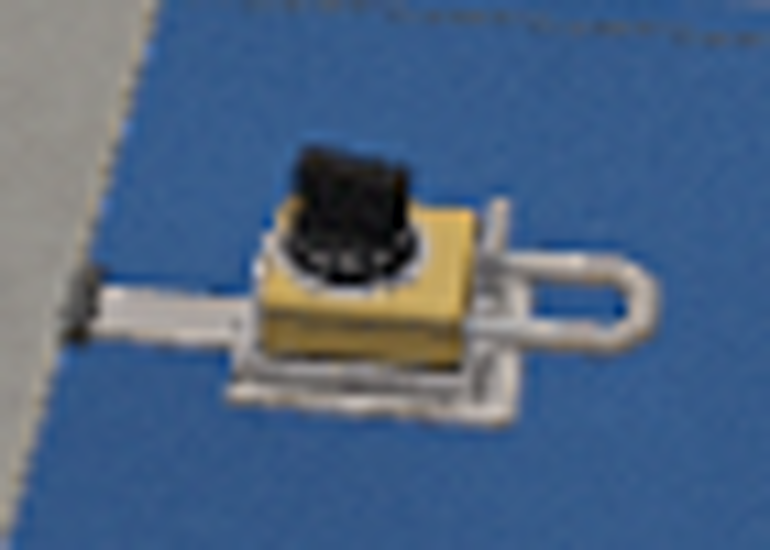

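The zoom shows the brass top-face corners at about (140,140), (308,148), (300,343) and (130,332) in the crop. The shackle bow ends at about (208,530), and the dial bar leans slightly clockwise. Next I'll fit the padlock pose and the bar angle.

```bash
cat > fit.py <<'E'
from h import *
from scipy.optimize import minimize
def masks(p,box):
    l,t,r,b=box; S=6
    im=cv2.resize(p["frame"][t:b,l:r],None,fx=S,fy=S,interpolation=cv2.INTER_CUBIC)
    return (im.max(2)<75).astype(np.uint8),im
def hull(p,P,box,m):
    l,t,_,_=box; uv=np.array([proj(p,x) for x in P])
    uv=(uv-[l,t]+.5)*6-.5
    cv2.fillConvexPoly(m,cv2.convexHull(np.round(uv).astype(np.int32)),1)
def render(p,box,sh,x,y,th):
    m=np.zeros(sh,np.uint8); a=np.linspace(0,6.28,40)
    hull(p,[[x+.02*np.cos(k),y+.02*np.sin(k),z] for k in a for z in(.134,.142)],box,m)
    c,s=np.cos(th),np.sin(th)
    hull(p,[[x+c*u-s*v,y+s*u+c*v,z] for u in(-.017,.017) for v in(-.006,.006) for z in(.142,.166)],box,m)
    return m
E
python3 - <<'E'
from fit import *
T=manip.grab_frame("top"); S=manip.grab_frame("side")
C=[(140,140),(308,148),(300,343),(130,332)]
g=lambda c:(205+(c[0]+.5)/9-.5,155+(c[1]+.5)/9-.5)
W=np.array([atz(T,*g(c),.134) for c in C])[:,:2]; print("top face",np.round(W,4),"centre",W.mean(0))
d=(W[0]+W[1]-W[2]-W[3]); e=(W[0]+W[3]-W[1]-W[2]); print("len",np.linalg.norm(d)/2,np.linalg.norm(e)/2,"yaw",np.arctan2(d[1],d[0]),np.arctan2(-e[0],e[1]))
b=atz(T,*g((206,530)),.118); print("bow",b)
l=atz(T,*g((142,450)),.12);r=atz(T,*g((276,450)),.12); print("legs",l,r,np.linalg.norm(l-r))
bt,bs=(212,160,248,200),(232,180,262,208)
mt,_=masks(T,bt); ms,_=masks(S,bs); print(mt.sum(),ms.sum())
def iou(p,b,m,v): q=render(p,b,m.shape,*v); return (q&m).sum()/(q|m).sum()
for nm,f in dict(both=lambda v:iou(T,bt,mt,v)+iou(S,bs,ms,v),top=lambda v:iou(T,bt,mt,v),side=lambda v:iou(S,bs,ms,v)).items():
    best=[]
    for th in np.arange(-1.0,.5,.1):
        r=minimize(lambda v:-f(v),[.566,.067,th],method="Nelder-Mead",options=dict(initial_simplex=[[.566,.067,th],[.57,.067,th],[.566,.071,th],[.566,.067,th+.1]],maxfev=80))
        best.append((-r.fun,*np.round(r.x,4)))
    print(nm,sorted(best)[::-1][:3])
im=cv2.resize(T["frame"][168:192,218:242,::-1],None,fx=14,fy=14,interpolation=cv2.INTER_CUBIC)
im2=cv2.resize(S["frame"][180:208,232:262,::-1],None,fx=14,fy=14,interpolation=cv2.INTER_CUBIC)
im=cv2.resize(im,(im2.shape[0],im2.shape[0]))
cv2.imwrite("pics/z3.png",np.clip(np.hstack([im,im2]).astype(float)*3,0,255).astype(np.uint8)[:,:800])
E
```

```text
top face [[0.593  0.0945]
 [0.5917 0.0448]
 [0.534  0.0454]
 [0.5359 0.0954]] centre [0.56365802 0.07000178]
len 0.05741684112323678 0.04986143821753277 yaw -0.013504213387812066 -0.03240348398389891
bow [0.47927638 0.07238747 0.118     ]
legs [0.50238103 0.09200335 0.12      ] [0.50342111 0.05224393 0.12      ] 0.03977302217323665
5383 4170
both [(np.float64(1.5713746902080197), np.float64(0.57), np.float64(0.0692), np.float64(-0.6573)), (np.float64(1.5713203701986527), np.float64(0.57), np.float64(0.0692), np.float64(-0.6534)), (np.float64(1.5703982861127423), np.float64(0.5699), np.float64(0.0689), np.float64(-0.7196))]
top [(np.float64(0.7932508104921898), np.float64(0.5709), np.float64(0.0702), np.float64(-1.1487)), (np.float64(0.7926667648358121), np.float64(0.5701), np.float64(0.0698), np.float64(-0.837)), (np.float64(0.7915012498162035), np.float64(0.5701), np.float64(0.0702), np.float64(-0.5921))]
side [(np.float64(0.78046875), np.float64(0.5699), np.float64(0.0689), np.float64(-0.7227)), (np.float64(0.7803163444639719), np.float64(0.5699), np.float64(0.069), np.float64(-0.7088)), (np.float64(0.7798594847775175), np.float64(0.5699), np.float64(0.0691), np.float64(-0.7201))]
```

View pics/z3.png

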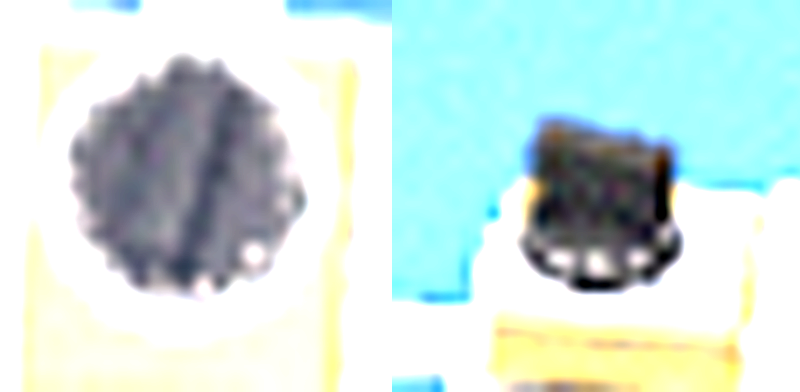

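The bar is tilted about 0.27 rad clockwise and the dial axis is at about (0.570, 0.0695). The sizes are consistent: 57 x 50 mm measured for the face, and the bow is 84 mm from the centre. I'm moving over now.

>>> arm_command(moves=[[0.0,[-0.849,-0.601,0],0],[0.0,[-0.849,-0.601,0],0],[0.0,[-0.849,-0.601,0],0],[0.0,[-0.849,-0.601,0],0],[0.0,[-0.849,-0.601,0],0],[0.0,[-0.849,-0.601,0],0],[0.0,[-0.849,-0.601,0],0]])

```text
time: 2.03
tool_pos: [0.3061, 0.4569, 0.2565]
tool_rot: [-0.0, 0.178, 0.984, 0.0]
contact_force: [-0.9, 0.1, -0.5]
gripper_width: 0.5
grasp_force: 0.0
```

>>> arm_command(moves=[[0.0,[-0.849,-0.601,0],0],[0.0,[-0.849,-0.601,0],0],[0.0,[-0.849,-0.601,0],0],[0.0,[-0.849,-0.601,0],0],[0.0,[-0.849,-0.601,0],0],[0.0,[-0.849,-0.601,0],0],[0.0,[-0.849,-0.601,0],0]])

```text
time: 2.62
tool_pos: [0.3936, 0.3287, 0.2563]
tool_rot: [-0.0, 0.177, 0.984, 0.0]
contact_force: [0.1, 0.3, 0.3]
gripper_width: 0.498
grasp_force: 0.0
```

>>> arm_command(moves=[[0.0,[-0.849,-0.601,0],0],[0.0,[-0.849,-0.601,0],0],[0.0,[-0.849,-0.601,0],0],[0.0,[-0.849,-0.601,0],0],[0.0,[-0.849,-0.601,0],0],[0.0,[-0.849,-0.601,0],0],[0.0,[-0.849,-0.601,0],0]])

```text
time: 3.2
tool_pos: [0.4813, 0.2002, 0.2562]
tool_rot: [-0.0, 0.176, 0.984, 0.0]
contact_force: [-0.1, -0.3, -0.3]
gripper_width: 0.503
grasp_force: 0.0
```

>>> arm_command(moves=[[0.0,[-0.849,-0.601,0],-0.0136],[0.0,[-0.849,-0.601,0],-0.0136],[0.0,[-0.849,-0.601,0],-0.0136],[0.0,[-0.849,-0.601,0],-0.0136],[0.0,[-0.849,-0.601,0],-0.0136],[0.0,[-0.849,-0.601,0],-0.0136],[0.0,[-0.849,-0.601,0],-0.0136],[0.0,[-0.849,-0.601,0],-0.0136],[0.0,[-0.849,-0.601,0],-0.0136]])

```text
time: 3.95
tool_pos: [0.569, 0.0715, 0.2564]
tool_rot: [-0.0, 0.134, 0.991, 0.0]
contact_force: [-0.4, 0.9, 0.2]
gripper_width: 0.501
grasp_force: 0.0
```

```bash
cat >> h.py <<'E'
from scipy.spatial.transform import Rotation as Ro
def goto(x,y,z,yaw=None):
    "tool-frame shift and turn (move units) from measured pose; yaw = world angle of tool y"
    s=manip.state(); q=s["tool_rot"]; R=Ro.from_quat([q[1],q[2],q[3],q[0]]).as_matrix()
    ya=np.arctan2(R[1,1],R[0,1]); d=R.T@(np.array([x,y,z])-s["tool_pos"])/.15
    tr=0 if yaw is None else -(yaw-ya)/2/np.pi
    print("t",round(float(s["time"]),2),"pos",np.round(s["tool_pos"],4),"yaw_y",round(ya,4),"F",np.round(s["contact_force"],1),"M",np.round(s["ft_torque"],3),"w",round(float(s["gripper_width"]),3),"g",round(float(s["grasp_force"]),1),"j",np.round(s["joint_pos"],2),"tilt",np.round(R[:,2],3))
    print("shift",np.round(d,4),"turn",round(tr,5))
E
python3 -c "
from h import *
goto(.570,.0695,.172,1.30)"
```

```text
t 3.95 pos [0.569  0.0715 0.2564] yaw_y 1.302 F [-0.4  0.9  0.2] M [ 0.033 -0.004 -0.014] w 0.501 g 0.0 j [-0.   -0.07  1.73  0.    1.48 -1.31] tilt [ 0.  0. -1.]
shift [-0.01   -0.0115  0.5624] turn 0.00032
```

>>> arm_command(moves=[[0.0,[-0.01,-0.0115,0.2],0],[0.0,[-0.01,-0.0115,0.35],0],[0.0,[-0.01,-0.0115,0.45],0],[0.0,[-0.01,-0.0115,0.53],0],[0.0,[-0.01,-0.0115,0.5624],0],[0.0,[-0.01,-0.0115,0.5624],0],[0.0,[-0.01,-0.0115,0.5624],0]])

```text
time: 4.53
tool_pos: [0.571, 0.0681, 0.1728]
tool_rot: [0.001, 0.135, 0.991, 0.0]
contact_force: [-0.3, 0.5, 1.1]
gripper_width: 0.498
grasp_force: 0.0
```

```bash
python3 - <<'E'
from h import *
goto(.570,.0695,.172,1.30)
p=manip.grab_frame("side"); q=manip.grab_frame("top")
a=cv2.resize(p["frame"][165:225,215:285,::-1],(700,600),interpolation=cv2.INTER_CUBIC)
cv2.imwrite("pics/a1.png",a); np.savez("ref",s=p["frame"],t=q["frame"])
E
```

```text
t 4.53 pos [0.571  0.0681 0.1728] yaw_y 1.3 F [-0.3  0.5  1.1] M [0.034 0.    0.011] w 0.498 g 0.0 j [-0.01 -0.    1.81  0.    1.33 -1.31] tilt [ 0.001 -0.    -1.   ]
shift [0.0088 0.0073 0.0051] turn -1e-05
```

View pics/a1.png

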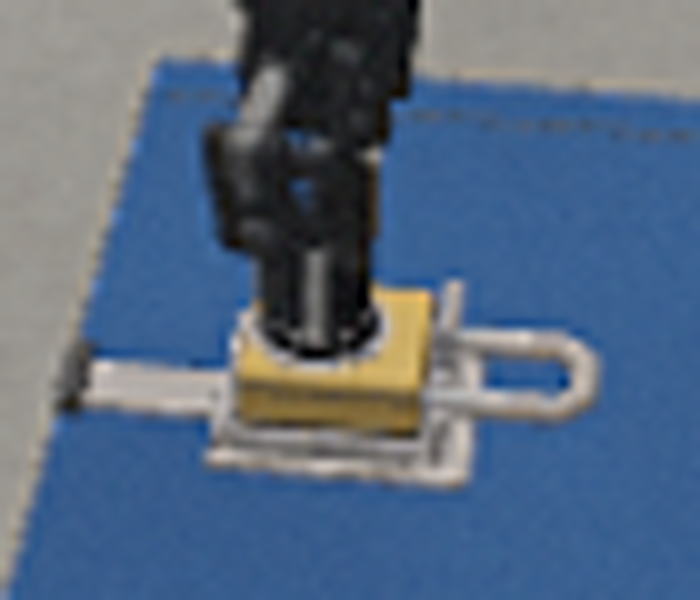

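The fingers straddle the dial bar in the side crop, and the bow is visible at about (600,370) in it. I'll close now.

>>> arm_command(moves=[[0.0,[0.004,0.005,0.004],0],[-1,[0.004,0.005,0.004],0],[-1,[0.004,0.005,0.004],0],[-1,[0.004,0.005,0.004],0],[-1,[0.004,0.005,0.004],0],[-1,[0.004,0.005,0.004],0],[-1,[0.004,0.005,0.004],0],[-1,[0.004,0.005,0.004],0],[-1,[0.004,0.005,0.004],0],[-1,[0.004,0.005,0.004],0]])

```text
time: 5.47
tool_pos: [0.5707, 0.0687, 0.1719]
tool_rot: [0.001, 0.135, 0.991, 0.0]
contact_force: [1.4, 1.5, 3.7]
gripper_width: 0.128
grasp_force: 62.0
```

```bash
cat > bow.py <<'E'
from h import *
from scipy.ndimage import map_coordinates
def bow(p):
    "sub-pixel position of the shackle bow's outer end, as distance in m along padlock -x from padlock centre"
    f=p["frame"].astype(float); g=f[:,:,0]-0.6*f[:,:,2]  # steel vs blue
    yaw=-.027; c,s=np.cos(yaw),np.sin(yaw); xs=np.arange(.06,.13,.0005); out=[]
    for v in (-.005,0,.005):
        P=[proj(p,np.array([.5637-c*d-s*v,.070-s*d+c*v,.12])) for d in xs]
        P=np.array(P); out.append(map_coordinates(g,[P[:,1],P[:,0]],order=1))
    a=np.mean(out,0); i=np.argmax(a); h=(a[i]+np.median(a[-40:]))/2
    j=i+np.argmax(a[i:]<h); return round(float(xs[j-1]+.0005*(a[j-1]-h)/(a[j-1]-a[j])),4)
if __name__=="__main__":
    goto(.570,.0695,.172)
    print("bow side",bow(manip.grab_frame("side")),"top",bow(manip.grab_frame("top")))
E
python3 bow.py; python3 - <<'E'
from bow import *
r=np.load("ref.npz"); 
for n,k in(("side","s"),("top","t")):
    p=manip.grab_frame(n); p=dict(p); p["frame"]=r[k]; print(n,bow(p))
E
```

```text
t 5.47 pos [0.5707 0.0687 0.1719] yaw_y 1.2994 F [1.4 1.5 3.7] M [ 0.217 -0.14   0.014] w 0.128 g 62.0 j [-0.01  0.    1.81  0.    1.33 -1.31] tilt [ 0.001  0.    -1.   ]
shift [ 0.0057  0.0037 -0.0005] turn 0
bow side 0.0858 top 0.09
side 0.0855
top 0.0896
```

Grip on the bar is firm (11 mm, 62 N). I'll turn clockwise to just below the notch range.

>>> arm_command(moves=[[-1,[0,0,0],0.01],[-1,[0,0,0],0.02],[-1,[0,0,0],0.03],[-1,[0,0,0],0.04],[-1,[0,0,0],0.05],[-1,[0,0,0],0.06],[-1,[0,0,0],0.07],[-1,[0,0,0],0.07]])

```text
time: 6.33
tool_pos: [0.5706, 0.0685, 0.172]
tool_rot: [0.0, 0.349, 0.937, 0.0]
contact_force: [0.6, 1.3, 5.2]
gripper_width: 0.124
grasp_force: 62.3
```

```bash
python3 bow.py
```

```text
t 6.33 pos [0.5706 0.0685 0.172 ] yaw_y 0.8577 F [0.6 1.3 5.2] M [ 0.194 -0.059 -0.026] w 0.124 g 62.3 j [-0.01 -0.    1.81 -0.    1.33 -0.87] tilt [ 0.001 -0.    -1.   ]
shift [ 0.0073  0.0023 -0.0003] turn 0
bow side 0.0869 top 0.0886
```

>>> arm_command(moves=[[-1,[0,0,0],0.01],[-1,[0,0,0],0.02],[-1,[0,0,0],0.024],[-1,[0,0,0],0.024]])

```text
time: 6.77
tool_pos: [0.5706, 0.0685, 0.1719]
tool_rot: [0.0, 0.418, 0.908, 0.0]
contact_force: [-0.2, 2.3, 5.2]
gripper_width: 0.128
grasp_force: 62.3
```

```bash
python3 bow.py
```

```text
t 6.77 pos [0.5706 0.0685 0.1719] yaw_y 0.7079 F [-0.2  2.3  5.2] M [ 0.165 -0.03  -0.069] w 0.128 g 62.3 j [-0.01  0.    1.81 -0.    1.33 -0.72] tilt [ 0.001 -0.    -1.   ]
shift [ 0.0075  0.0015 -0.0005] turn 0
bow side 0.0863 top 0.0887
```

>>> arm_command(moves=[[-1,[0,0,0],0.01],[-1,[0,0,0],0.02],[-1,[0,0,0],0.024],[-1,[0,0,0],0.024]])

```text
time: 7.2
tool_pos: [0.5705, 0.0685, 0.1719]
tool_rot: [0.0, 0.485, 0.874, -0.0]
contact_force: [0.1, 0.9, 4.9]
gripper_width: 0.119
grasp_force: 62.3
```

```bash
python3 bow.py
```

```text
t 7.2 pos [0.5705 0.0685 0.1719] yaw_y 0.5574 F [0.1 0.9 4.9] M [ 0.104 -0.01   0.011] w 0.119 g 62.3 j [-0.01  0.    1.81 -0.    1.33 -0.57] tilt [ 0.    -0.001 -1.   ]
shift [ 0.0075  0.001  -0.0008] turn 0
bow side 0.0862 top 0.0907
```

>>> arm_command(moves=[[-1,[0,0,0],0.01],[-1,[0,0,0],0.02],[-1,[0,0,0],0.024],[-1,[0,0,0],0.024]])

```text
time: 7.63
tool_pos: [0.5704, 0.0685, 0.172]
tool_rot: [0.0, 0.55, 0.835, -0.0]
contact_force: [0.8, 1.2, 4.7]
gripper_width: 0.123
grasp_force: 62.3
```

```bash
python3 bow.py
```

```text
t 7.63 pos [0.5704 0.0685 0.172 ] yaw_y 0.4066 F [0.8 1.2 4.7] M [0.119 0.071 0.068] w 0.123 g 62.3 j [-0.01 -0.    1.81 -0.    1.33 -0.42] tilt [ 0. -0. -1.]
shift [ 0.0075  0.0001 -0.0003] turn 0
bow side 0.0862 top 0.0879
```

>>> arm_command(moves=[[-1,[0,0,0],0.01],[-1,[0,0,0],0.02],[-1,[0,0,0],0.024],[-1,[0,0,0],0.024]])

```text
time: 8.07
tool_pos: [0.5704, 0.0685, 0.1719]
tool_rot: [0.0, 0.611, 0.791, -0.0]
contact_force: [-0.2, 0.7, 6.0]
gripper_width: 0.125
grasp_force: 62.3
```

```bash
python3 bow.py
```

```text
t 8.07 pos [0.5704 0.0685 0.1719] yaw_y 0.2555 F [-0.2  0.7  6. ] M [ 0.106  0.02  -0.033] w 0.125 g 62.3 j [-0.01 -0.    1.81 -0.    1.33 -0.27] tilt [ 0. -0. -1.]
shift [ 0.0074 -0.0007 -0.0005] turn 0
bow side 0.0862 top 0.0911
```

>>> arm_command(moves=[[-1,[0,0,0],0.01],[-1,[0,0,0],0.02],[-1,[0,0,0],0.024],[-1,[0,0,0],0.024]])

```text
time: 8.5
tool_pos: [0.5703, 0.0684, 0.1719]
tool_rot: [0.0, 0.669, 0.743, -0.0]
contact_force: [0.0, 1.4, 5.8]
gripper_width: 0.122
grasp_force: 62.4
```

```bash
python3 bow.py
```

```text
t 8.5 pos [0.5703 0.0684 0.1719] yaw_y 0.1046 F [0.  1.4 5.8] M [ 0.192  0.066 -0.083] w 0.122 g 62.4 j [-0.01 -0.    1.81 -0.    1.33 -0.11] tilt [ 0. -0. -1.]
shift [ 0.0073 -0.0013 -0.0006] turn 0
bow side 0.0905 top 0.0909
```

>>> arm_command(moves=[[-1,[0,0,0],0.01],[-1,[0,0,0],0.02],[-1,[0,0,0],0.024],[-1,[0,0,0],0.024]])

```text
time: 8.93
tool_pos: [0.5703, 0.0684, 0.172]
tool_rot: [0.0, 0.723, 0.691, -0.0]
contact_force: [-0.5, 1.4, 5.9]
gripper_width: 0.123
grasp_force: 62.4
```

```bash
python3 bow.py
```

```text
t 8.93 pos [0.5703 0.0684 0.172 ] yaw_y -0.0461 F [-0.5  1.4  5.9] M [ 0.109  0.1   -0.041] w 0.123 g 62.4 j [-0.01 -0.    1.81 -0.    1.33  0.04] tilt [-0. -0. -1.]
shift [ 0.007  -0.0022 -0.0003] turn 0
bow side 0.0905 top 0.0898
```

The bow moved about 4 mm in the side view, so I'll check it against the reference picture.

```bash
python3 - <<'E'
from h import *
r=np.load("ref.npz"); o=[]
for n,k,(l,t,w,h) in(("side","s",(245,185,40,30)),("top","t",(212,190,36,30))):
    f=manip.grab_frame(n)["frame"]
    for g in(r[k],f): o.append(cv2.resize(g[t:t+h,l:l+w,::-1],(395,290),interpolation=cv2.INTER_CUBIC))
cv2.imwrite("pics/b1.png",np.vstack([np.hstack(o[:2]),np.hstack(o[2:])]))
E
```

```text
(no output)
```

View pics/b1.png

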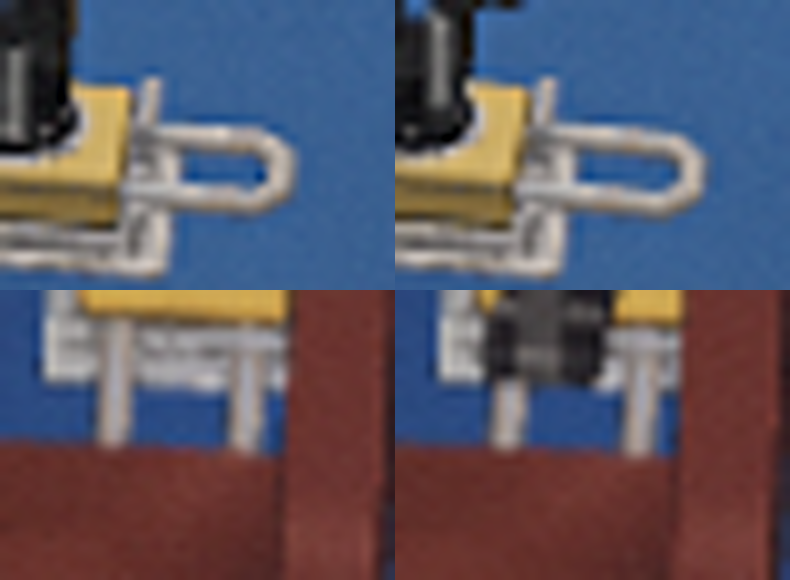

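The side view shows the bow about 1.5 px farther out (roughly 4 mm), while the body has barely moved. That doesn't settle it, so I'll keep turning to see whether it jumps again or the dial stops.

>>> arm_command(moves=[[-1,[0,0,0],0.01],[-1,[0,0,0],0.02],[-1,[0,0,0],0.02]])

```text
time: 9.38
tool_pos: [0.5704, 0.0685, 0.1719]
tool_rot: [0.0, 0.765, 0.644, -0.0]
contact_force: [0.2, 1.2, 5.4]
gripper_width: 0.127
grasp_force: 62.4
```

```bash
python3 bow.py
```

```text
t 9.38 pos [0.5704 0.0685 0.1719] yaw_y -0.1722 F [0.2 1.2 5.4] M [0.142 0.119 0.186] w 0.127 g 62.4 j [-0.01 -0.    1.81 -0.    1.33  0.16] tilt [ 0. -0. -1.]
shift [ 0.006  -0.0034 -0.0007] turn 0
bow side 0.0905 top 0.089
```

>>> arm_command(moves=[[-1,[0,0,0],0.01],[-1,[0,0,0],0.02],[-1,[0,0,0],0.02]])

```text
time: 9.73
tool_pos: [0.5711, 0.0689, 0.172]
tool_rot: [0.001, 0.804, 0.595, 0.001]
contact_force: [4.0, 2.8, 4.5]
gripper_width: 0.125
grasp_force: 62.4
```

```bash
python3 bow.py
```

```text
t 9.73 pos [0.5711 0.0689 0.172 ] yaw_y -0.2958 F [4.  2.8 4.5] M [ 0.431 -0.513  0.575] w 0.125 g 62.4 j [-0.01  0.    1.81  0.    1.33  0.29] tilt [ 0.002  0.    -1.   ]
shift [ 0.0015 -0.0078  0.0001] turn 0
bow side 0.0895 top 0.0899
```

The moment climbs to 0.58 N m, so the dial is stopped about 0.4 rad past the jump. That confirms the true notch. I'll relax the twist, release, and rise.

>>> arm_command(moves=[[-1,[0,0,0],-0.01],[-1,[0,0,0],-0.022],[-1,[0,0,0],-0.022],[-0.2,[0,0,0],-0.022],[0.0,[0,0,0],-0.022],[0.0,[0,0,0],-0.022],[0.0,[0,0,0],-0.022],[0.2,[0,0,-0.2],-0.022],[0.6,[0,0,-0.4],-0.022],[0.6,[0,0,-0.4],-0.022],[0.6,[0,0,-0.4],-0.022]])

```text
time: 10.75
tool_pos: [0.5713, 0.0684, 0.2337]
tool_rot: [0.001, 0.761, 0.649, 0.001]
contact_force: [-0.4, 0.1, -1.9]
gripper_width: 0.797
grasp_force: 0.0
```

```bash
python3 bow.py; python3 -c "
from h import *
goto(.495,.0715,.232,-1.598)"
```

```text
t 10.75 pos [0.5713 0.0684 0.2337] yaw_y -0.1583 F [-0.4  0.1 -1.9] M [-0.01  -0.072  0.04 ] w 0.797 g 0.0 j [-0.01 -0.05  1.76 -0.    1.43  0.15] tilt [ 0.004 -0.    -1.   ]
shift [ 0.0058 -0.0111  0.411 ] turn 0
bow side 0.0896 top 0.0868
t 10.85 pos [0.5697 0.0685 0.2303] yaw_y -0.1583 F [-0.3  0.5 -0.4] M [ 0.034  0.019 -0.027] w 0.802 g 0.0 j [-0.01 -0.05  1.76 -0.    1.43  0.15] tilt [-0.002 -0.    -1.   ]
shift [-0.0587 -0.4947 -0.0104] turn 0.22913
```

>>> arm_command(moves=[[0.6,[-0.0587,-0.4947,0],0.2291],[0.6,[-0.0587,-0.4947,0],0.2291],[0.6,[-0.0587,-0.4947,0],0.2291],[0.6,[-0.0587,-0.4947,0],0.2291],[0.6,[-0.0587,-0.4947,0],0.2291],[0.6,[-0.0587,-0.4947,0],0.2291],[0.6,[-0.0587,-0.4947,0],0.2291],[0.6,[-0.0587,-0.4947,0],0.2291],[0.6,[-0.0587,-0.4947,0],0.2291],[0.6,[-0.0587,-0.4947,0],0.2291],[0.6,[-0.0587,-0.4947,0],0.2291],[0.6,[-0.0587,-0.4947,0],0.2291],[0.6,[-0.0587,-0.4947,0],0.2291],[0.6,[-0.0587,-0.4947,0],0.2291],[0.6,[-0.0587,-0.4947,0],0.2291]])

```text
time: 12.1
tool_pos: [0.4951, 0.0716, 0.2302]
tool_rot: [0.0, 1.0, -0.013, -0.001]
contact_force: [-0.5, 0.7, 1.0]
gripper_width: 0.799
grasp_force: 0.0
```

```bash
python3 -c "
from h import *
goto(.495,.0715,.133,-1.598)"
```

```text
t 12.1 pos [0.4951 0.0716 0.2302] yaw_y -1.5963 F [-0.5  0.7  1. ] M [ 0.008  0.037 -0.014] w 0.799 g 0.0 j [-0.01 -0.23  1.92 -0.    1.45  1.59] tilt [-0.002 -0.    -1.   ]
shift [9.000e-04 5.000e-04 6.483e-01] turn 0.00027
```

>>> arm_command(moves=[[0.6,[0,0,0.2],0],[0.6,[0,0,0.4],0],[0.6,[0,0,0.55],0],[0.6,[0,0,0.62],0],[0.6,[0,0,0.648],0],[0.6,[0,0,0.648],0],[0.6,[0,0,0.648],0],[-1,[0,0,0.648],0],[-1,[0,0,0.648],0],[-1,[0,0,0.648],0],[-1,[0,0,0.648],0],[-1,[0,0,0.648],0],[-1,[0,0,0.648],0],[-1,[0,0,0.648],0],[-1,[0,0,0.648],0]])

```text
time: 13.35
tool_pos: [0.4965, 0.0718, 0.1356]
tool_rot: [-0.0, 1.0, -0.013, 0.001]
contact_force: [-1.6, 1.8, 6.0]
gripper_width: 0.453
grasp_force: 59.8
```

```bash
python3 bow.py
```

```text
t 13.35 pos [0.4965 0.0718 0.1356] yaw_y -1.5975 F [-1.6  1.8  6. ] M [0.312 0.093 0.129] w 0.453 g 59.8 j [-0.   -0.14  2.01  0.    1.27  1.59] tilt [ 0.002  0.    -1.   ]
shift [ 0.4911  0.0025 -0.2418] turn 0
bow side 0.09 top 0.0973
```

>>> arm_command(moves=[[-1,[-0.02,0,0],0],[-1,[-0.04,0,0],0],[-1,[-0.06,0,0],0],[-1,[-0.08,0,0],0],[-1,[-0.1,0,0],0],[-1,[-0.11,0,0],0],[-1,[-0.11,0,0],0],[-1,[-0.11,0,0],0]])

```text
time: 14.12
tool_pos: [0.4802, 0.0719, 0.1353]
tool_rot: [0.0, 1.0, -0.014, 0.002]
contact_force: [4.8, 0.4, 5.1]
gripper_width: 0.455
grasp_force: 60.0
```

```bash
python3 bow.py
```

```text
t 14.12 pos [0.4802 0.0719 0.1353] yaw_y -1.5979 F [4.8 0.4 5.1] M [ 0.01  -0.9   -0.056] w 0.455 g 60.0 j [-0.   -0.18  2.05 -0.    1.27  1.59] tilt [ 0.003 -0.    -1.   ]
shift [ 5.995e-01 -1.000e-04 -2.424e-01] turn 0
bow side 0.1062 top 0.1153
```

>>> arm_command(moves=[[-1,[-0.01,0,0],0],[-1,[-0.02,0,0],0],[-1,[-0.027,0,0],0],[-1,[-0.027,0,0],0],[-1,[-0.027,0,0],0]])

```text
time: 14.63
tool_pos: [0.4761, 0.072, 0.1352]
tool_rot: [0.0, 1.0, -0.014, 0.001]
contact_force: [4.1, 0.5, 6.7]
gripper_width: 0.453
grasp_force: 60.0
```

```bash
python3 bow.py
```

```text
t 14.63 pos [0.4761 0.072  0.1352] yaw_y -1.5979 F [4.1 0.5 6.7] M [-0.016 -0.801 -0.032] w 0.453 g 60.0 j [-0.   -0.19  2.05 -0.    1.28  1.59] tilt [ 0.003 -0.    -1.   ]
shift [ 6.269e-01 -2.000e-04 -2.435e-01] turn 0
bow side 0.1099 top 0.1027
```

>>> arm_command(moves=[[-1,[-0.01,0,0],0],[-1,[-0.02,0,0],0],[-1,[-0.025,0,0],0],[-1,[-0.025,0,0],0],[-1,[-0.025,0,0],0]])

```text
time: 15.15
tool_pos: [0.4749, 0.0721, 0.1358]
tool_rot: [-0.0, 1.0, -0.014, 0.005]
contact_force: [13.7, 0.8, -0.2]
gripper_width: 0.451
grasp_force: 60.3
```

```bash
python3 bow.py
```

```text
t 15.15 pos [0.4749 0.0721 0.1358] yaw_y -1.5984 F [13.7  0.8 -0.2] M [ 0.09  -2.339 -0.144] w 0.451 g 60.3 j [-0.   -0.2   2.06  0.    1.27  1.59] tilt [ 0.011  0.    -1.   ]
shift [ 6.368e-01 -1.000e-04 -2.343e-01] turn 0
bow side 0.1112 top 0.1006
```

The stop is reached, with 14 N on the wrist. I'll release and go over to the body.

>>> arm_command(moves=[[-1,[0.015,0,0],0],[-1,[0.02,0,0],0],[0.7,[0.02,0,0],0],[0.7,[0.02,0,0],0],[0.7,[0.02,0,0],0],[0.7,[0.02,0,0],0],[0.7,[0.02,0,-0.2],0],[0.9,[0.02,0,-0.45],0],[0.9,[0.02,0,-0.7],0],[0.9,[0.02,0,-0.7],0],[0.9,[0.02,0,-0.7],0]])

```text
time: 16.17
tool_pos: [0.4754, 0.0722, 0.2419]
tool_rot: [0.0, 1.0, -0.013, 0.002]
contact_force: [-0.6, 0.0, -0.0]
gripper_width: 0.95
grasp_force: 0.0
```

```bash
python3 bow.py; python3 - <<'E'
from h import *
goto(.561,.070,.236,-1.598)
p=manip.grab_frame("side"); cv2.imwrite("pics/c1.png",cv2.resize(p["frame"][165:225,215:295,::-1],(800,600),interpolation=cv2.INTER_CUBIC))
E
```

```text
t 16.17 pos [0.4754 0.0722 0.2419] yaw_y -1.5977 F [-0.6  0.  -0. ] M [-0.003 -0.037 -0.009] w 0.95 g 0.0 j [-0.   -0.3   1.96 -0.    1.48  1.59] tilt [ 0.005 -0.    -1.   ]
shift [0.6288 0.0011 0.4687] turn 0
bow side 0.1106 top 0.098
t 16.27 pos [0.4735 0.0722 0.2379] yaw_y -1.5976 F [ 0.   0.2 -1.5] M [ 0.064  0.067 -0.047] w 0.951 g 0.0 j [-0.   -0.3   1.96 -0.    1.48  1.59] tilt [-0.002 -0.    -1.   ]
shift [ 0.5833 -0.0009  0.0115] turn 6e-05
```

View pics/c1.png

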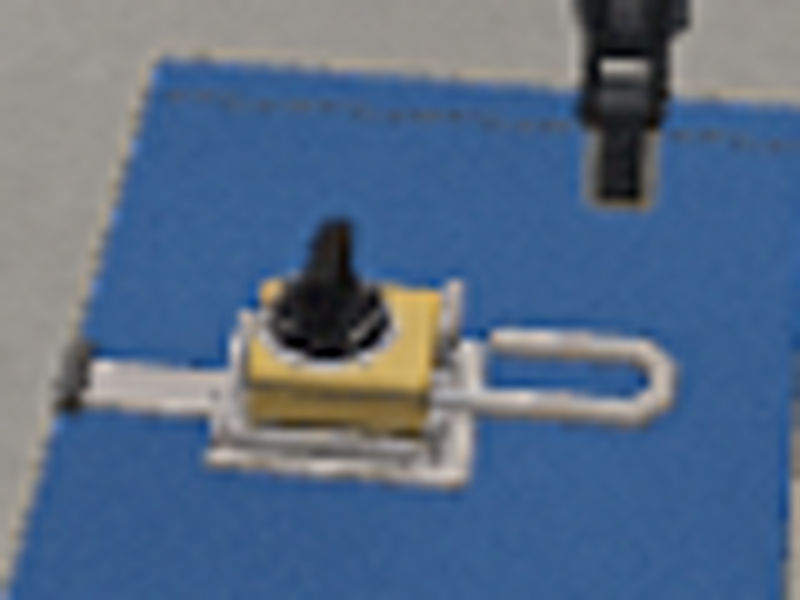

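The picture shows the shackle out, with the short leg at about (490,340) in the crop, clear of the eye. Now I'll move to the body and go down.

>>> arm_command(moves=[[0.9,[0.2,0,0],0],[0.9,[0.4,0,0],0],[0.9,[0.583,0,0],0],[0.9,[0.583,0,0],0],[0.9,[0.583,0,0],0],[0.9,[0.583,0,0.2],0],[0.9,[0.583,0,0.4],0],[0.9,[0.583,0,0.55],0],[0.9,[0.583,0,0.62],0],[0.9,[0.583,0,0.65],0],[0.9,[0.583,0,0.65],0],[0.9,[0.583,0,0.65],0]])

```text
time: 17.32
tool_pos: [0.5621, 0.0699, 0.1429]
tool_rot: [0.0, 1.0, -0.013, 0.001]
contact_force: [-0.3, 0.1, 0.3]
gripper_width: 0.951
grasp_force: 0.0
```

```bash
python3 - <<'E'
from h import *
goto(.561,.070,.139,-1.598)
p=manip.grab_frame("side"); cv2.imwrite("pics/c2.png",cv2.resize(p["frame"][165:225,215:295,::-1],(800,600),interpolation=cv2.INTER_CUBIC))
E
```

```text
t 17.32 pos [0.5621 0.0699 0.1429] yaw_y -1.5977 F [-0.3  0.1  0.3] M [ 0.049 -0.01  -0.03 ] w 0.951 g 0.0 j [-0.01  0.01  1.85 -0.    1.28  1.59] tilt [ 0.002 -0.    -1.   ]
shift [-0.0074 -0.0006  0.0258] turn 5e-05
```

View pics/c2.png

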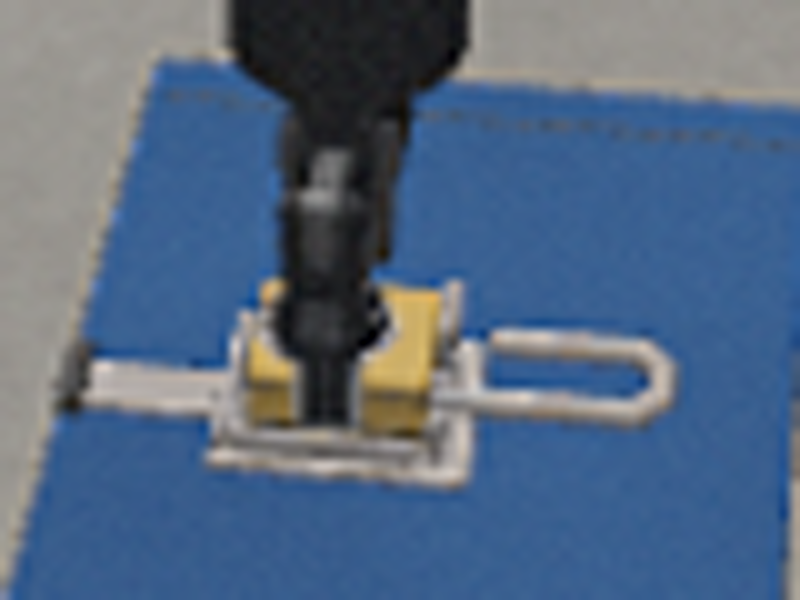

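A finger stands beside the body at about (325,400) in the crop. I'll close and check the grip.

>>> arm_command(moves=[[0.9,[0,0,0.01],0],[-1,[0,0,0.01],0],[-1,[0,0,0.01],0],[-1,[0,0,0.01],0],[-1,[0,0,0.01],0],[-1,[0,0,0.01],0],[-1,[0,0,0.01],0],[-1,[0,0,0.01],0],[-1,[0,0,0.01],0],[-1,[0,0,0.01],0]])

```text
time: 18.2
tool_pos: [0.5625, 0.07, 0.1413]
tool_rot: [-0.0, 1.0, -0.013, 0.001]
contact_force: [-0.6, 0.3, 5.0]
gripper_width: 0.59
grasp_force: 67.0
```

```bash
python3 bow.py
```

```text
t 18.2 pos [0.5625 0.07   0.1413] yaw_y -1.5977 F [-0.6  0.3  5. ] M [ 0.2    0.029 -0.003] w 0.59 g 67.0 j [-0.01  0.01  1.85  0.    1.27  1.59] tilt [ 0.002  0.    -1.   ]
shift [ 0.0504  0.0019 -0.2047] turn 0
bow side 0.1101 top 0.0999
```

The grip reads 50 mm and 67 N. I'll lift straight up, slowly at first.

>>> arm_command(moves=[[-1,[0,0,-0.02],0],[-1,[0,0,-0.05],0],[-1,[0,0,-0.08],0],[-1,[0,0,-0.12],0],[-1,[0,0,-0.16],0],[-1,[0,0,-0.2],0],[-1,[0,0,-0.25],0],[-1,[0,0,-0.3],0],[-1,[0,0,-0.35],0],[-1,[0,0,-0.4],0],[-1,[0,0,-0.5],0],[-1,[0,0,-0.6],0],[-1,[0,0,-0.7],0],[-1,[0,0,-0.8],0],[-1,[0,0,-0.86],0],[-1,[0,0,-0.9],0],[-1,[0,0,-0.9],0],[-1,[0,0,-0.9],0],[-1,[0,0,-0.9],0],[-1,[0,0,-0.9],0]])

```text
time: 19.97
tool_pos: [0.5611, 0.0699, 0.2736]
tool_rot: [0.0, 1.0, -0.013, -0.001]
contact_force: [-0.4, 0.8, -6.4]
gripper_width: 0.59
grasp_force: 66.0
```

```bash
python3 - <<'E'
from h import *
goto(.561,.070,.139,-1.598)
p=manip.grab_frame("side"); cv2.imwrite("pics/c3.png",cv2.resize(p["frame"][120:220,205:315,::-1],(660,600),interpolation=cv2.INTER_CUBIC))
E
```

```text
t 19.97 pos [0.5611 0.0699 0.2736] yaw_y -1.5977 F [-0.4  0.8 -6.4] M [ 0.006 -0.1   -0.023] w 0.59 g 66.0 j [-0.01 -0.1   1.73 -0.    1.51  1.59] tilt [-0.002  0.    -1.   ]
shift [ 0.0014 -0.001   0.8975] turn 4e-05
```

View pics/c3.png

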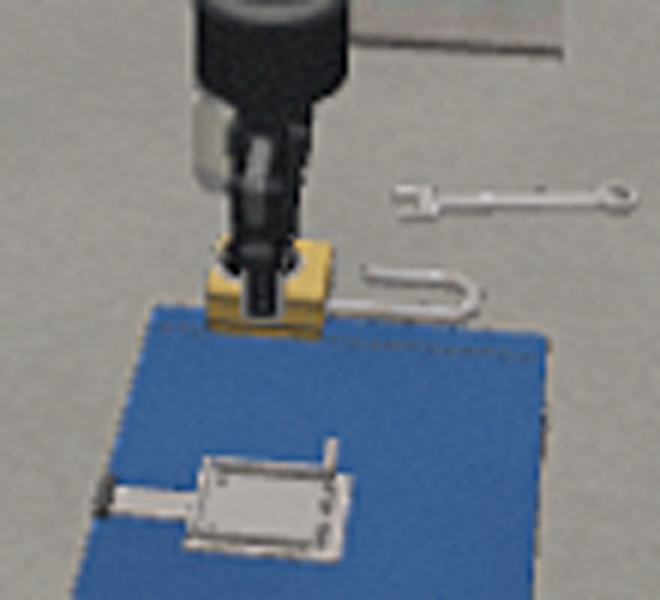

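The padlock hangs level in the fingers with the shackle open, about 13 cm above the empty hasp. I'll let it settle and hand in.

>>> arm_command(moves=[[-1,[0,0,0],0],[-1,[0,0,0],0],[-1,[0,0,0],0],[-1,[0,0,0],0],[-1,[0,0,0],0],[-1,[0,0,0],0]])

```text
time: 20.52
tool_pos: [0.5617, 0.0699, 0.2752]
tool_rot: [0.0, 1.0, -0.013, 0.0]
contact_force: [-0.6, -0.6, -5.6]
gripper_width: 0.591
grasp_force: 66.0
```

```bash
python3 -c "
from h import *
goto(.561,.070,.274); print(manip.job_done())"
```

```text
t 20.52 pos [0.5617 0.0699 0.2752] yaw_y -1.5977 F [-0.6 -0.6 -5.6] M [-0.032 -0.066  0.037] w 0.591 g 66.0 j [-0.01 -0.1   1.73 -0.    1.51  1.59] tilt [ 0. -0. -1.]
shift [-0.0049 -0.0008  0.0078] turn 0
the job is handed in; nothing more can be done
None
```

The padlock is unlocked, its shackle pulled fully open, and it is held level about 13 cm above the lid; the job is handed in at 20.5 s, with no verdict returned.

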